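# Slide two bathroom shelf boards home into their notches

### The arm

A 6-joint arm with a two-finger parallel gripper is mounted at the origin on the work surface. World frame = base frame: x ahead of the robot, y to its left, z up, the work surface at z = 0. Lengths are in m, angles in rad, forces in N, time in s.
With the tool pointing down it reaches from about 0.3 to 0.875 m from the base axis. Payload 4.2 kg.
Tool frame: the origin (TCP) lies midway between the tips of the shut fingers; the grasp point (between the pads) lies 19 mm behind it; z points along the fingers, y is the line along which they close (so a half turn about z gives the same grasp; the last joint's range is limited). The gripper opens to 85 mm and grips with 20 to 120 N. Pads are 22 mm wide; open, the fingers measure 114 mm over their backs; the gripper's body (76 mm by 85 mm) begins 54 mm behind the grasp point. The pads swing forward as they close: fully open they stand 13 mm farther back than shut.
Start: joints at [-1.333, 0.32, 1.565, -0, 1.257, -0.02], TCP at [0.147, -0.556, 0.231] pointing down, gripper open.
Joint ranges: [-3.11, 3.11], [-0.84, 2.01], [0.21, 2.61], [-1.34, 4.49], [0.05, 2.63], [-2.56, 2.56]. Speed limits (rad/s): [2.57, 2.57, 3.14, 3.14, 3.14, 3.14].

### API

Orientations are given as a rotation vector (axis times angle).
In Python, from cell import arm gives the robot as it stands. Calls block until the motion is done:
- arm.move_to(position, orientation): joint-space move of the TCP to a pose.
- arm.move_linear(position, attitude=None, velocity=0.15, until_force=None): straight line of the TCP; attitude=None keeps the orientation; velocity is the mean speed in m/s. With until_force (N) it stops when the force on the tool has changed by that much, and returns True; else False.
- arm.movej(angles): joint-space move.
- arm.command_gripper(opening, strength=None): opening from 0.0 (shut) to 1.0 (fully open); strength is the grip in N (None keeps the last); returns when the fingers have stopped.
- arm.hold(seconds).
- arm.inverse_kinematics(position, orientation): joint angles nearest the present ones, or None.
- arm.get_state(): the state.
- arm.get_image(name): name is "scene" or "top" or "wrist"; returns a dict with "image" (400x640x3 uint8, blue, green, red), "fovy" (degrees; the focal length in pixels is half the picture's height over the tangent of half this angle, whatever the lens; pixels are square), "cx", "cy" (the principal point, pixels), "k1" (the pictures are not rectified: a ray, as slopes to the right and down, at radius r is drawn at 1 + k1 r^2 times it, then the intrinsics apply), "extrinsics" (4x4, takes a point from camera to world coordinates). Camera axes: x right, y up, looking along -z (the intrinsics and any distortion apply to the point x, -y, -z); pixel columns grow to the right and rows downward; lengths in m; the calibration is good to about 2 mm. A picture is of the moment at which its call begins. There is no depth.
A pose or a line that the arm cannot do raises arm.Unreachable and nothing moves.
- arm.finish_job(): hands the job in; it is judged then, once.
Trained networks look in a picture, given as the dict that the camera call returned (one of the last four; its "shot" number tells which), for a name from the list of things; names that differ only in an ending like _2 or _b are one class to them, and where a whole thing is asked for, a point or a joint stands for the part that bears it (a point fixed in the world has none). Each returns a list of dicts, best first, with "score" (0 to 1); they miss things now and then, are a little off and sometimes report something else, mostly with a low value. They report only what shows in the picture. A call takes as long as a camera call.
- arm.search_frame(thing, picture): "point" ([row, column] in pixels, amid what is visible of it).
- arm.tip_of(thing, picture): "point" ([row, column] in pixels: a listed point, or the origin of a listed thing).
The state is a dict: "t": time; "joint_positions": joint angles; "qd": joint speeds; "tau": joint torques, N m; "eef_pos": TCP position; "tool_rot": TCP orientation; "contact_force": force on the tool from outside, world axes, zero at the start; "ft_torque": the same for the moment, N m; "width": opening from 0.0 (shut) to 1.0 (fully open); "gripper_force": force on a finger pad.
Only numpy, scipy, OpenCV 4.12 (cv2) and the standard library are available. Lean on these libraries where they do the work, as an engineer would, in place of code of your own. Each camera call takes 0.05 s, during which the arm holds its last target. There are 200 camera calls.

### The job

Both boards of the bathroom shelf unit are sticking out of its front: with the fingertips, push each one gently back along its rails until you feel it drop into its notches and lie flush with the unit's panels. Stop pushing when it drops: do not ram the board or shove the unit along the counter; do not lift or tip the boards, and leave everything else where it is.

Things in the scene. Friction and masses are not known exactly. Their poses are not given: they have to be found in the camera images.
- shelf_unit: Free-standing two-bay wooden shelf unit on rubber feet, 3.4 kg, 260 deep (x) x 434 wide (y) x 178 high; a push over about 36 N can slide it. Origin: centre of its underside, on the counter; x runs from its open front (robot side) to its back, y to its left bay. Panels 18 thick at y -208, 0, 208; two bays 190 wide, centred on y +104 and -104, open at top and front. Lower shelf top at z 40.
- left_board: left shelf board, light wood, dark front edge, 222 deep (x) x 186 wide (y) x 18 thick, about 0.5 kg, loose on the left bay's rails, 2 mm play each side, 1 to 4 N friction. Origin: centre of its underside, 168 above the counter riding, 160 home; axes as the unit's. Starts 29 to 89 mm out of the unit's front. Under its rear end two feet 20 x 12 x 8 high, at x +91, y +-86.5.
- left_board_front (a point): Middle of the left board's front edge face, the one turned to the robot: 111 mm in front (-x) of the board's origin and 9 mm above its underside. The face is 186 wide, 18 high.
- left_home (a point): Where the left board's origin lies when home: 5 mm behind the unit's middle, on the bay's centre line, at the height of the rail tops (160). Play 4 mm to front and back. There it drops 8 mm by itself, its feet into a notch in each rail (28 long, 10 deep, 91 behind this point), its front edge behind the lips, top flush with the panels (178). The notches' back walls stop it hard.
- left_lip (a point): Middle of the left bay's front, at the height of the lip tops (168). A dark rail 16 wide runs along each panel, 260 long, top at 160; its front 20 mm is a lip 8 higher. The riding board lies on the lips and its rear feet. Between the rails (158 wide) the front is open above the lower shelf, so a finger can follow the board in.
- right_board: right shelf board, light wood, dark front edge, 222 deep (x) x 186 wide (y) x 18 thick, about 0.5 kg, loose on the right bay's rails, 2 mm play each side, 1 to 4 N friction. Origin: centre of its underside, 168 above the counter riding, 160 home; axes as the unit's. Starts 29 to 89 mm out of the unit's front. Under its rear end two feet 20 x 12 x 8 high, at x +91, y +-86.5.
- right_board_front (a point): Middle of the right board's front edge face, the one turned to the robot: 111 mm in front (-x) of the board's origin and 9 mm above its underside. The face is 186 wide, 18 high.
- right_home (a point): Where the right board's origin lies when home: 5 mm behind the unit's middle, on the bay's centre line, at the height of the rail tops (160). Play 4 mm to front and back. There it drops 8 mm by itself, its feet into a notch in each rail (28 long, 10 deep, 91 behind this point), its front edge behind the lips, top flush with the panels (178). The notches' back walls stop it hard.
- right_lip (a point): Middle of the right bay's front, at the height of the lip tops (168). A dark rail 16 wide runs along each panel, 260 long, top at 160; its front 20 mm is a lip 8 higher. The riding board lies on the lips and its rear feet. Between the rails (158 wide) the front is open above the lower shelf, so a finger can follow the board in.
- tumbler: Bystander, to be left alone: blue ceramic tumbler, 72 across, 95 high (mm). Origin: centre of its underside.
- lotion: Bystander, to be left alone: green bottle with white cap, 56 across, 150 high (mm). Origin: centre of its underside.
- cream_jar: Bystander, to be left alone: amber glass jar with white lid, 68 across, 60 high (mm). Origin: centre of its underside.
- hairbrush: Bystander, to be left alone: dark wooden hairbrush lying bristles down, 208 long, 62 wide, 24 high (mm). Origin: on the counter under its long axis, 82 from the head's end.
- soap: Bystander, to be left alone: cream bar of soap, 55 x 85 x 26 (mm). Origin: centre of its underside.
- paper_roll: Bystander, to be left alone: white paper roll standing on end, 104 across, 98 high (mm). Origin: centre of its underside.
- carton: Bystander, to be left alone: pale blue carton 60 x 90 x 70 on the unit's lower left shelf (mm). Origin: centre of its underside.
- tin: Bystander, to be left alone: aluminium tin, 64 across, 55 high, on the unit's lower right shelf (mm). Origin: centre of its underside.

How it is judged:
By the outcome, as a careful person would: the job done as asked, in the order asked, and still so for the second after the job is handed in, with the robot touching nothing.
It also fails if it takes over 51 s, if anything falls off the work surface, if the arm or the gripper's body presses on something with over 40 N, if the wrist force passes 120 N, or if a joint passes its speed limit or range.

## Working session

There is one attempt and no reset: what is moved stays moved. The work goes in short steps, each a Python script; the robot and the scene stay as the last script left them, time stands still between calls to the robot, and variables do not carry over. Pictures are saved under pics/ and viewed, at most 10 in all, crops included, and the job is handed in when it is done.

```bash
mkdir -p pics; ls
cat > h.py <<'E'
import numpy as np, cv2
from cell import arm
def ray(p,rc):
    f=p["image"].shape[0]/2/np.tan(np.radians(p["fovy"])/2)
    K=np.array([[f,0,p["cx"]],[0,f,p["cy"]],[0,0,1.]])
    u=cv2.undistortPoints(np.array([[[rc[1],rc[0]]]],float),K,np.array([p["k1"],0,0,0.])).ravel()
    E=np.array(p["extrinsics"]); d=E[:3,:3]@np.array([u[0],-u[1],-1]); return E[:3,3],d
def at_z(p,rc,z):
    o,d=ray(p,rc); return o+d*(z-o[2])/d[2]
def project(p,X):
    E=np.array(p["extrinsics"]); c=E[:3,:3].T@(np.array(X)-E[:3,3]); s=np.array([c[0],-c[1]])/-c[2]
    f=p["image"].shape[0]/2/np.tan(np.radians(p["fovy"])/2); s=s*(1+p["k1"]*(s@s))*f
    return np.array([s[1]+p["cy"],s[0]+p["cx"]])
E
python3 - <<'E'
from h import *
Z=dict(left_board_front=.177,right_board_front=.177,left_home=.16,right_home=.16,left_lip=.168,right_lip=.168,left_board=.168,right_board=.168,shelf_unit=0)
for n in ["top","scene"]:
    p=arm.get_image(n); cv2.imwrite(f"pics/{n}0.png",p["image"])
    print(n,np.array(p["extrinsics"])[:3,3].round(3),arm.get_state()["t"])
    for k,z in Z.items():
        for r in arm.tip_of(k,p)[:2]: print(k,np.round(r["point"],1),round(r["score"],2),at_z(p,r["point"],z).round(4))
E
```

```text
pics
top [ 0.381 -0.002  1.203] 0.05
left_board_front [230.6 259.4] 0.72 [0.479  0.1826 0.177 ]
right_board_front [224.  328.2] 0.73 [ 0.4965 -0.0102  0.177 ]
right_board_front [257.1 451.9] 0.5 [ 0.4008 -0.3555  0.177 ]
left_home [161.6 255.5] 0.86 [0.684  0.2023 0.16  ]
left_board [191.4 257.3] 0.94 [0.5928 0.193  0.168 ]
scene [ 1.652 -0.111  1.104] 0.55
left_board_front [156.  369.2] 0.8 [0.4664 0.1948 0.177 ]
right_board_front [166.6 302.7] 0.95 [ 0.4901 -0.0212  0.177 ]
right_board_front [203.1 183.1] 0.63 [ 0.6081 -0.3819  0.177 ]
left_home [200.7 384. ] 0.74 [0.661  0.1988 0.16  ]
right_home [212.9 316.6] 0.8 [ 0.6842 -0.0022  0.16  ]
right_home [180.3 376.1] 0.55 [0.5676 0.196  0.16  ]
right_lip [204.5 184.5] 0.24 [ 0.6046 -0.3799  0.168 ]
left_board [179.8 373.8] 0.92 [0.5735 0.1869 0.168 ]
right_board [190.8 306.9] 0.82 [ 0.5951 -0.0199  0.168 ]
shelf_unit [245.1 345.9] 0.93 [0.675  0.0882 0.    ]
```

View pics/top0.png

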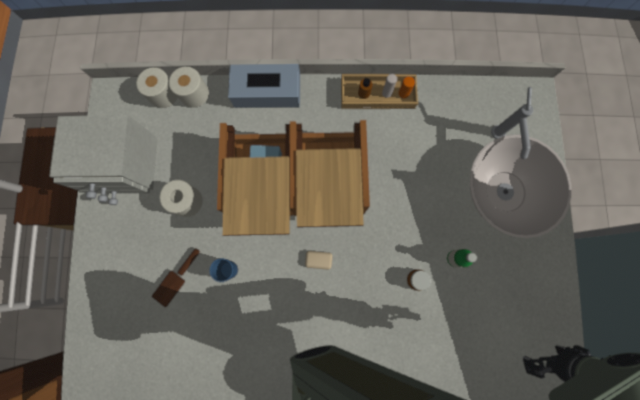

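View pics/scene0.png

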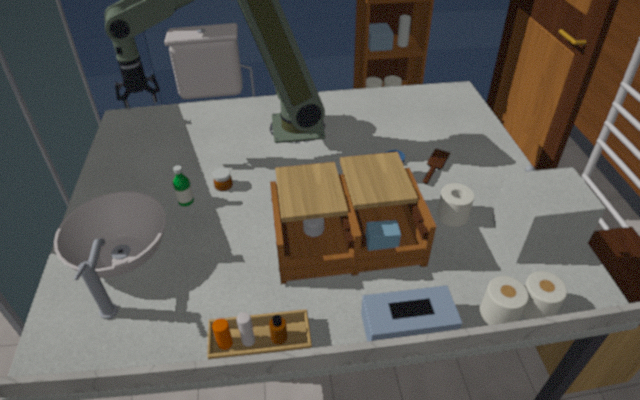

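The top view shows both boards (light tops about cols 223-290 and 296-363, front edges at rows 235 and 227) sticking out toward the robot. The panels are at about cols 222, 295 and 365, and the unit is slightly yawed. The path in front of the unit is clear except for the low soap at (260,318) and the tumbler at (269,224). Next I'll move to a look pose for a closer view.

```bash
cat >> h.py <<'E'
from scipy.spatial.transform import Rotation as R
def down(yaw,flip=0): # tool y along unit +-y, z down
    a=yaw+flip*np.pi; x=[np.cos(a),np.sin(a),0]; y=[np.sin(a),-np.cos(a),0]
    return R.from_matrix(np.column_stack([x,y,[0,0,-1]])).as_rotvec()
E
python3 - <<'E'
from h import *
s=arm.get_state(); print(R.from_rotvec(s["tool_rot"]).as_matrix().round(2).tolist(), s["contact_force"])
for f in (0,1):
    for pos in ([.5,.09,.45],[.42,.09,.3],[.57,.19,.165],[.57,-.01,.165]): 
        q=arm.inverse_kinematics(pos,down(.06,f)); print(f,pos,None if q is None else np.round(q,2))
f=int(R.from_rotvec(s["tool_rot"]).as_matrix()[0,0]<0)
f=min((0,1),key=lambda f:abs((arm.inverse_kinematics([.5,.09,.45],down(.06,f)) if arm.inverse_kinematics([.5,.09,.45],down(.06,f)) is not None else [9]*6)[5]))
print("flip",f)
arm.command_gripper(0.0)
arm.move_to([.45,.09,.42],down(.06,f)); print(arm.get_state()["t"],arm.get_state()["contact_force"])
Z=dict(left_board_front=.177,right_board_front=.177,left_home=.16,right_home=.16,left_lip=.168,right_lip=.168,left_board=.168,right_board=.168)
for n in ["wrist","top","scene"]:
    p=arm.get_image(n); cv2.imwrite(f"pics/{n}1.png",p["image"]); print(n,np.array(p["extrinsics"])[:3,3].round(3))
    np.save(f"pics/{n}1.npy",p,allow_pickle=True)
    for k,z in Z.items():
        for r in arm.tip_of(k,p)[:1]: print(k,np.round(r["point"],1),round(r["score"],2),at_z(p,r["point"],z).round(4))
t=cv2.imread("pics/top0.png")[110:245,200:385]; w=cv2.imread("pics/wrist1.png")
cv2.imwrite("pics/c0.png",cv2.resize(t,None,fx=4,fy=4,interpolation=cv2.INTER_CUBIC))
E
```

```text
[[0.97, 0.25, 0.0], [0.25, -0.97, -0.0], [0.0, 0.0, -1.0]] [-0.42861898 -0.6571223   0.1479056 ]
0 [0.5, 0.09, 0.45] [0.16 0.16 1.25 0.   1.74 1.67]
0 [0.42, 0.09, 0.3] [0.18 0.05 1.74 0.   1.36 1.7 ]
0 [0.57, 0.19, 0.165] [0.3  0.41 1.6  0.   1.13 1.81]
0 [0.57, -0.01, 0.165] [-0.04  0.36  1.68  0.    1.1   1.47]
1 [0.5, 0.09, 0.45] [ 0.16  0.16  1.25 -0.    1.74 -1.48]
1 [0.42, 0.09, 0.3] [ 0.18  0.05  1.74 -0.    1.36 -1.45]
1 [0.57, 0.19, 0.165] [ 0.3   0.41  1.6  -0.    1.13 -1.33]
1 [0.57, -0.01, 0.165] [-0.04  0.36  1.68 -0.    1.1  -1.67]
flip 1
4.375 [0.29619677 0.12316579 0.21313602]
wrist [0.383 0.087 0.563]
left_board_front [187.5 414.9] 0.8 [0.472 0.194 0.177]
right_board_front [194.7 229.6] 0.71 [ 0.493  -0.0153  0.177 ]
left_board [269.6 402.3] 0.96 [0.5791 0.1944 0.168 ]
right_board [278.8 237.1] 0.66 [ 0.604  -0.0098  0.168 ]
top [ 0.381 -0.002  1.203]
right_board_front [224.2 330.7] 0.68 [ 0.4959 -0.0172  0.177 ]
left_home [161.9 256.8] 0.96 [0.683  0.1984 0.16  ]
right_board [188.5 327.6] 0.79 [ 0.6002 -0.0093  0.168 ]
scene [ 1.652 -0.111  1.104]
left_board_front [154.8 368.4] 0.65 [0.4598 0.1936 0.177 ]
right_board_front [169.7 303.7] 0.97 [ 0.5059 -0.0197  0.177 ]
left_home [202.8 385. ] 0.72 [0.6702 0.1996 0.16  ]
right_home [208.9 315.2] 0.61 [ 0.6673 -0.0042  0.16  ]
right_lip [246.  346.4] 0.55 [0.8269 0.0587 0.168 ]
left_board [180.2 375.4] 0.66 [0.576  0.1914 0.168 ]
right_board [192.2 309.9] 0.9 [ 0.6025 -0.0118  0.168 ]
```

View pics/wrist1.png

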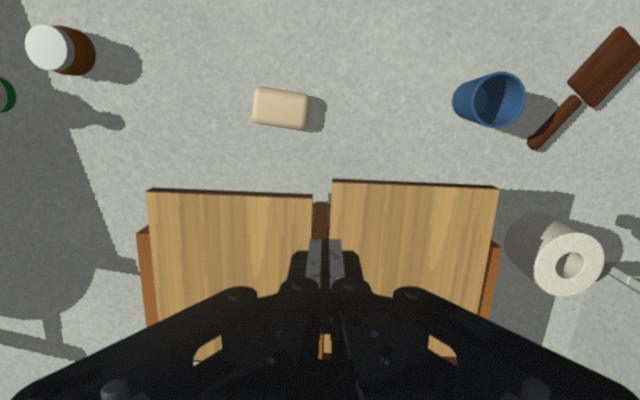

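View pics/c0.png

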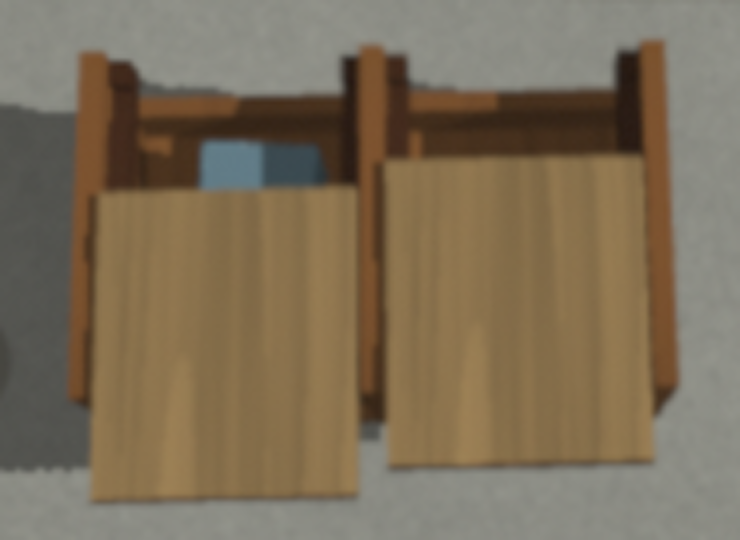

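The wrist view shows the board front top edges running from (147,189) to (313,195) for the right board and (331,180) to (497,186) for the left. The top crop shows the panel ends. I'll compute the unit pose from these and check it against the known sizes.

Run:
```python
from h import *
w=np.load("pics/wrist1.npy",allow_pickle=True).item(); t=np.load("pics/top1.npy",allow_pickle=True).item()
print("boards z.186 (wrist)"); B=[at_z(w,(r,c),.186)[:2] for c,r in [(147,189),(313,194.5),(331,180),(497,186.5)]]
print(np.round(B,4).tolist(), np.linalg.norm(B[1]-B[0]),np.linalg.norm(B[3]-B[2]))
for a,b in((1,0),(3,2)) : 
    d=B[a]-B[b]; print("mid",((B[a]+B[b])/2).round(4),"yaw",np.arctan2(-d[0],d[1]))
c4=lambda c,r:(110+(r-1.5)/4,200+(c-1.5)/4)
print("boards top cam",[at_z(t,c4(*x),.186)[:2].round(4).tolist() for x in[(654,460),(389,465),(358,494),(92,499)]])
P=np.array([at_z(t,c4(*x),.178)[:2] for x in[(80,52),(665,40),(69,399),(677,385)]])  # BL BR FL FR
print("unit",P.round(4).tolist()); n=np.linalg.norm
print("sizes",n(P[0]-P[1]),n(P[2]-P[3]),n(P[0]-P[2]),n(P[1]-P[3]))
# rigid fit
M=np.array([[.13,.217],[.13,-.217],[-.13,.217],[-.13,-.217]])
H=M.T@(P-P.mean(0)); yaw=np.arctan2(H[0,1]-H[1,0],H[0,0]+H[1,1]); Rz=np.array([[np.cos(yaw),-np.sin(yaw)],[np.sin(yaw),np.cos(yaw)]])
print("centre",P.mean(0),"yaw",yaw,"res",(P-(M@Rz.T+P.mean(0))).round(4).tolist())
for nme,y,b in(("left",.104,(B[2]+B[3])/2),("right",-.104,(B[0]+B[1])/2)):
    l=Rz.T@(b-P.mean(0)); print(nme,"front in unit",l.round(4),"out",-.13-l[0],"home front world",(P.mean(0)+Rz@[-.106,y]).round(4))
```

```text
boards z.186 (wrist)
[[0.4893, -0.105], [0.4847, 0.0796], [0.4671, 0.0984], [0.4633, 0.2827]] 0.18468445025616265 0.18431070015431916
mid [ 0.487  -0.0127] yaw 0.025240224008828322
mid [0.4652 0.1906] yaw 0.020342620768267684
boards top cam [[0.4931, -0.1074], [0.4908, 0.0769], [0.4707, 0.0983], [0.468, 0.2833]]
unit [[0.7994, 0.3094], [0.806, -0.124], [0.5396, 0.3048], [0.5472, -0.1258]]
sizes 0.43338411829203055 0.43066017616622165 0.2599215715897755 0.25879807779123326
centre [0.6730479  0.09110837] yaw 0.015317987689720397 res [[-0.0003, -0.0007], [-0.0004, -0.0001], [-0.0002, -0.0013], [0.0008, 0.0021]]
left front in unit [-0.2063  0.1026] out 0.07631636330227187 home front world [0.5655 0.1935]
right front in unit [-0.1876 -0.101 ] out 0.05761964789597901 home front world [ 0.5687 -0.0145]
```

The sizes check out (panel span 431-433 mm, depth 259 mm, boards 184 mm wide), and the estimated travel is about 98 mm for the left board and 80 mm for the right. I'll push the left board first.

```bash
cat >> h.py <<'E'
YAW=.018; U=np.array([np.cos(YAW),np.sin(YAW),0]); O=down(YAW,1)
def st():
    s=arm.get_state(); return np.array(s["eef_pos"]),np.array(s["contact_force"]),s["t"]
def push(front,y_front,travel,z=.165):
    start=np.array([front,y_front,0])-U*.045+[0,0,z]
    arm.move_to(start+[0,0,.12],O); arm.move_linear(start)
    f0=st()[1]; hit=arm.move_linear(start+U*.05,velocity=.025,until_force=1.2)
    p,f,t=st(); print("contact",hit,p.round(4),(f-f0).round(2),round(t,2)); 
    if not hit: return
    c=p; hit=arm.move_linear(c+U*(travel-.014),velocity=.03,until_force=8)
    p,f,t=st(); print("ride",hit,p.round(4),(f-f0).round(2),round(t,2))
    if hit: return
    for d in np.arange(travel-.013,travel+.0005,.001):
        hit=arm.move_linear(c+U*d,velocity=.02,until_force=6)
        p,f,t=st(); print(round(d*1e3,1),hit,p.round(4),(f-f0).round(2),round(t,2))
        if hit or np.linalg.norm(f-f0)>9: break
E
python3 - <<'E'
from h import *
push(.466,.191,.098)
for n in("top","scene"):
    p=arm.get_image(n); cv2.imwrite(f"pics/{n}2.png",p["image"])
a=cv2.imread("pics/top2.png")[110:245,200:385]; b=cv2.imread("pics/scene2.png")[140:290,250:450]
cv2.imwrite("pics/c2.png",np.hstack([cv2.resize(a,(400,292),interpolation=2),cv2.resize(b,(389,292),interpolation=2)]))
E
```

```text
contact True [0.4565 0.1907 0.1645] [-1.44 -1.84 -1.6 ] 8.72
ride False [0.5404 0.1922 0.1646] [-3.37  0.71 -2.02] 11.69
85.0 False [0.5417 0.1923 0.1646] [-2.95  0.   -2.29] 11.94
86.0 False [0.5427 0.1922 0.1646] [-3.06 -1.5  -1.28] 12.19
87.0 False [0.5436 0.1923 0.1646] [-3.03 -0.64 -2.7 ] 12.44
88.0 False [0.5446 0.1923 0.1646] [-2.74 -1.97 -0.85] 12.69
89.0 False [0.5456 0.1923 0.1646] [-3.63 -0.94 -1.65] 12.94
90.0 False [0.5466 0.1923 0.1646] [-3.58 -2.56 -1.41] 13.19
91.0 False [0.5476 0.1923 0.1645] [-2.57 -0.75 -0.59] 13.44
92.0 False [0.5487 0.1923 0.1645] [-1.78 -0.87 -1.58] 13.69
93.0 False [0.5501 0.1925 0.1646] [-0.91 -0.08 -1.21] 13.94
94.0 False [0.5504 0.1925 0.1646] [-2.99 -0.98 -0.37] 14.19
95.0 False [0.5513 0.1925 0.1645] [-4.5  -0.49 -0.06] 14.44
96.0 False [0.5525 0.1924 0.1645] [-3.06 -1.38  1.61] 14.69
97.0 False [0.5536 0.1924 0.1645] [-3.41 -1.73 -0.28] 14.94
98.0 False [0.5546 0.1925 0.1645] [-3.76 -1.77 -0.87] 15.19
```

View pics/c2.png

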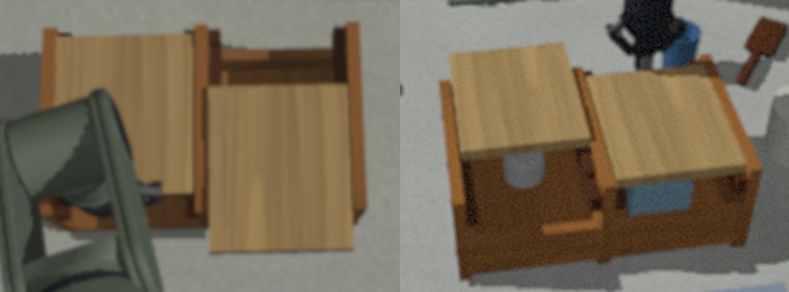

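The left board is now near home, with its rear edge almost at the unit's back. The force dipped at 92-93 mm, which may have been the drop. I'll back off and check whether it lies flush.

Run:
```python
from h import *
p,f,t=st(); arm.move_linear(p-U*.05,velocity=.1); arm.move_linear(p-U*.05+[0,-.0,.15],velocity=.25); arm.move_to([.42,-.01,.33],O)
print(st()[2])
C=np.array([.673,.0911]); Rz=np.array([[U[0],-U[1]],[U[1],U[0]]])
ims=[]
for n in("wrist","scene","top"):
    p=arm.get_image(n); cv2.imwrite(f"pics/{n}3.png",p["image"]); np.save(f"pics/{n}3.npy",p,allow_pickle=True)
    for k,z in dict(left_board_front=.169,left_board=.16).items():
        for r in arm.tip_of(k,p)[:1]: 
            X=at_z(p,r["point"],z); print(n,k,round(r["score"],2),X.round(4),(Rz.T@(X[:2]-C)).round(4))
w=cv2.imread("pics/wrist3.png"); s=cv2.imread("pics/scene3.png")[140:290,250:450]
cv2.imwrite("pics/c3.png",cv2.resize(s,(800,600),interpolation=2))
```

```text
17.575
wrist left_board_front 0.69 [0.569  0.1942 0.169 ] [-0.1022  0.1049]
scene left_board_front 0.63 [0.5586 0.1914 0.169 ] [-0.1126  0.1023]
scene left_board 0.56 [0.6791 0.1869 0.16  ] [0.0078 0.0956]
top left_board_front 0.66 [0.566  0.1872 0.169 ] [-0.1052  0.098 ]
top left_board 0.79 [0.687  0.1947 0.16  ] [0.0158 0.1033]
```

View pics/c3.png

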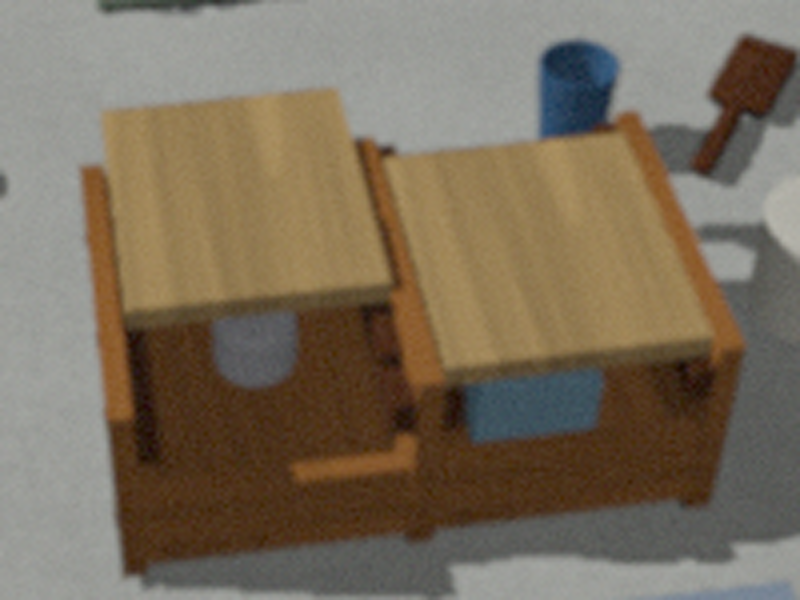

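View pics/wrist3.png

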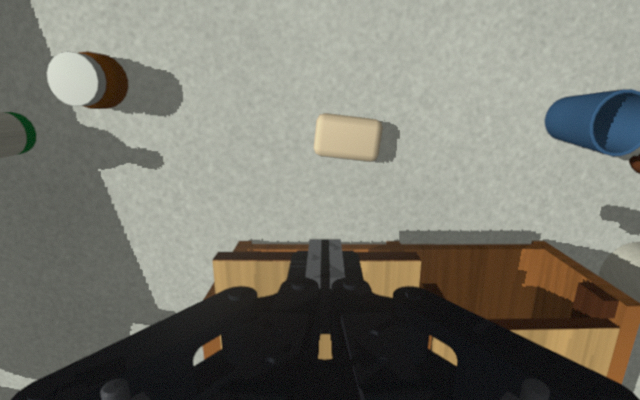

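The left board now appears level with its outer panel: the panel top (612-640 at the front, 712-742 at the back in the crop) is fully visible beside it. I'll test flush against riding numerically by projecting the rear and front corners.

Run:
```python
from h import *
s=np.load("pics/scene3.npy",allow_pickle=True).item()
C=np.array([.673,.0911]);Rz=np.array([[U[0],-U[1]],[U[1],U[0]]])
def pc(x,y,z): # -> crop coordinates (col,row) in c3.png
    r,c=project(s,[*(C+Rz@[x,y]),z]); return np.round([(c-250)*4+1.5,(r-140)*4+1.5],0).tolist()
print("panel ref: outer back",pc(.13,.217,.178),"seen ~(742,346); mid back L",pc(.13,-.009,.178),"R",pc(.13,.009,.178),"seen ~(411,385)..(441,383); right outer back",pc(.13,-.217,.178),"seen (108,420)")
print("right board riding (rear .0305+... ) x from front -.188+.222:",pc(.034,-.197,.186),pc(.034,-.011,.186),"seen (124,316),(391,287)")
for z in(.178,.186):
  for d in(-.004,0,.004): print(z,d,"rear",pc(.116+d,.197,z),pc(.116+d,.011,z),"front",pc(-.106+d,.197,z),pc(-.106+d,.011,z))
print("seen rear (711,338),(446,364) front (627,136),(385,158)")
```

```text
panel ref: outer back [747.0, 346.0] seen ~(742,346); mid back L [420.0, 385.0] R [446.0, 382.0] seen ~(411,385)..(441,383); right outer back [107.0, 421.0] seen (108,420)
right board riding (rear .0305+... ) x from front -.188+.222: [123.0, 307.0] [390.0, 278.0] seen (124,316),(391,287)
0.178 -0.004 rear [711.0, 331.0] [444.0, 362.0] front [620.0, 127.0] [382.0, 152.0]
0.178 0 rear [712.0, 335.0] [445.0, 366.0] front [622.0, 131.0] [383.0, 155.0]
0.178 0.004 rear [714.0, 339.0] [446.0, 371.0] front [623.0, 134.0] [384.0, 159.0]
0.186 -0.004 rear [712.0, 322.0] [444.0, 354.0] front [621.0, 119.0] [382.0, 144.0]
0.186 0 rear [714.0, 326.0] [446.0, 358.0] front [623.0, 122.0] [383.0, 147.0]
0.186 0.004 rear [716.0, 331.0] [447.0, 362.0] front [624.0, 126.0] [384.0, 151.0]
seen rear (711,338),(446,364) front (627,136),(385,158)
```

The image agrees with the left board at z 0.178 (flush) and within about 2 mm of home. The force dip fits that too, with about 5 mm of free slide after it. Next is the right board, with the end scaled from the left: the drop should come at TCP x ≈ 0.554.

```bash
sed -i 's/^    c=p; hit=/    c=p; travel=xend-p[0]; hit=/; s/def push(front,y_front,travel,z=.165)/def push(front,y_front,xend,z=.165)/' h.py
python3 - <<'E'
from h import *
push(.489,-.0135,.558)
p,f,t=st(); arm.move_linear(p-U*.05,velocity=.1); arm.move_linear(p-U*.05+[0,0,.15],velocity=.25); arm.move_to([.3,-.35,.4],O)
print(st()[2])
for n in("scene","top"):
    p=arm.get_image(n); cv2.imwrite(f"pics/{n}4.png",p["image"]); np.save(f"pics/{n}4.npy",p,allow_pickle=True)
cv2.imwrite("pics/c4.png",cv2.resize(cv2.imread("pics/scene4.png")[140:290,250:450],(800,600),interpolation=2))
cv2.imwrite("pics/t4.png",cv2.resize(cv2.imread("pics/top4.png")[110:245,200:385],None,fx=4,fy=4,interpolation=2))
E
```

```text
contact True [ 0.48   -0.0136  0.1645] [-0.86  0.98  0.  ] 20.63
ride False [ 0.544  -0.0125  0.1646] [-1.12  0.82 -0.27] 22.94
65.0 False [ 0.5451 -0.0125  0.1646] [-1.7   1.36 -0.83] 23.19
66.0 False [ 0.5462 -0.0125  0.1646] [-1.33  1.71  0.69] 23.44
67.0 False [ 0.5472 -0.0124  0.1646] [-1.73  1.53  0.22] 23.69
68.0 False [ 0.5481 -0.0124  0.1646] [-1.37  1.17  2.24] 23.94
69.0 False [ 0.5491 -0.0124  0.1645] [-0.61  0.75  1.38] 24.19
70.0 False [ 0.5501 -0.0124  0.1645] [-1.89  2.    1.42] 24.44
71.0 False [ 0.5511 -0.0124  0.1645] [-1.56  1.73  1.32] 24.69
72.0 False [ 0.5524 -0.0123  0.1645] [-1.36  0.15  0.35] 24.94
73.0 False [ 0.5533 -0.0123  0.1645] [-0.04  1.17 -0.25] 25.19
74.0 False [ 0.5539 -0.0123  0.1645] [-1.96  1.46  0.04] 25.44
75.0 False [ 0.555  -0.0123  0.1645] [-1.48  0.62  0.49] 25.69
76.0 False [ 0.5561 -0.0123  0.1645] [-1.24  0.97  0.53] 25.94
77.0 False [ 0.5571 -0.0123  0.1645] [-2.18  1.06 -0.07] 26.19
78.0 False [ 0.5581 -0.0122  0.1645] [-1.39  1.5   1.21] 26.44
29.3417
```

View pics/c4.png

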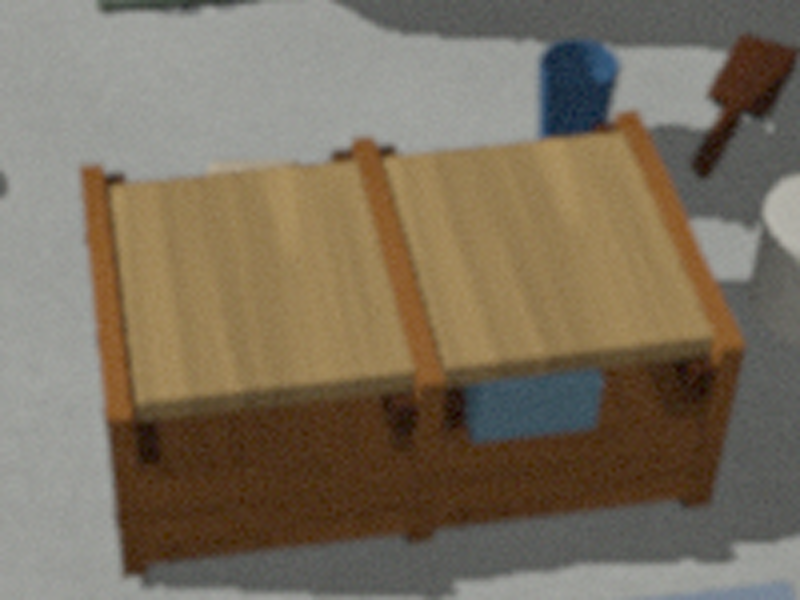

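View pics/t4.png

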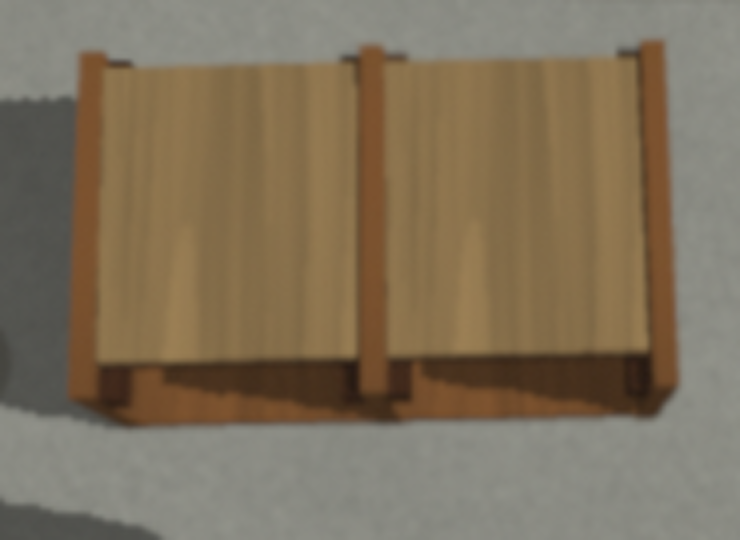

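Both views show the boards level between fully visible panel tops, with front edges just behind the lips (top crop rows 362 and 354). The panel corners are at the same pixels as before, so the unit hasn't moved. Both pushes gave the same force dip at the predicted drop point, so I'm handing in.

```bash
python3 -c "
from cell import arm
print(arm.finish_job())"
```

```text
the job is handed in; nothing more can be done
None
```

I pushed both boards back along their rails with light force (under about 5 N); the force dips and camera views indicate each dropped into its notches and lies flush, the unit did not shift, and I handed the job in at about 29 s.

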